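# Put the filling knife in its slot, then hold the meter's probe on the ring

### The arm

A 7-joint arm with a two-finger parallel gripper is mounted at the origin on a cart in front of the work surface, level with it; the furniture and walls round the work are solid. World frame = base frame: x ahead of the robot, y to its left, z up, the work surface at z = 0. Lengths are in m, angles in rad, forces in N, time in s.
With the tool pointing down it reaches from about 0.4 to 0.85 m from the base axis. Payload 10.4 kg.
Tool frame: the origin (TCP) lies midway between the tips of the shut fingers; the grasp point (between the pads) lies 19 mm behind it; z points along the fingers, y is the line along which they close (so a half turn about z gives the same grasp; the last joint's range is limited). The gripper opens to 87 mm and grips with 3 to 60 N. Pads are 19 mm wide; open, the fingers measure 117 mm over their backs; the gripper's body (75 mm by 190 mm) begins 51 mm behind the grasp point.
Start: joints at [1.261, 0.332, -0.065, 1.46, 0.022, 1.35, -0.088], TCP at [0.177, -0.599, 0.223] pointing down, gripper open.
Joint ranges: [-2.6, 2.6], [-0.5, 2.12], [-1.47, 1.34], [0.16, 2.42], [-1.27, 4.41], [0.06, 2.06], [-2.6, 2.6]. Speed limits (rad/s): [2.22, 2.22, 2.79, 2.79, 3.14, 3.14, 3.14].

### API

Orientations are given as a unit quaternion [x, y, z, w].
In Python, from bench import r gives the robot as it stands.
- The arm moves only by the tool arm_command, never from a script. Its arguments are lists of equal length, an entry for each row: "xyz": the shift along the world's x, y, z in m, a list of three; "rot": the turn, a rotation vector about the world's x, y, z in rad, a list of three. In form: {"xyz": [[tx, ty, tz], ...], "rot": [[ax, ay, az], ...]}. A call has 1 to 20 rows; each row is the pose to reach, as a shift and turn from the pose commanded when the call began; what a row does not reach only later rows make up. A row lasts 1/12 s, in which the tool goes at most 41.7 mm and 7.16 degrees, less where a joint would pass 70% of its speed; a pose out of reach is approached as far as the arm can. A call with a gripper value outside its range is refused whole. "grip" is the opening, from 0 (shut) to 1 (fully open), set as the call begins (left out, the last holds). The fingers move at their own pace and stop on an object; "squeeze" is the grip in N (left out, the last holds). Time passes only in rows, so rows that repeat a pose let the fingers close. It gives the time, the measured TCP pose, the force, the opening and the grip force at its end, in the units of the state.
- r.read_state(): the state, without advancing time (a new reading comes with each control period).
- r.camera(name): name is "scene" or "top" or "wrist"; returns the picture (420x560x3 uint8, red, green, blue); there is no depth.
- r.camera_model(name): a dict with "fx", "fy", "cx", "cy" (pixels), "T" (4x4, takes a point from camera to world coordinates). Camera axes: x right, y up, looking along -z (the intrinsics and any distortion apply to the point x, -y, -z); pixel columns grow to the right and rows downward; lengths in m; the calibration is good to about 2 mm. The wrist camera is an equidistant fisheye: a pixel r from the principal point sees the ray r / f radians off the axis. A picture is of the moment at which its call begins: read the wrist's pose just before it. camera_model takes no time and is no camera call; for the wrist camera it gives the pose at the moment of the call.
- r.close_job(): hands the job in; it is judged then, once.
Trained networks look in the newest picture that a camera, given by its name, has taken for a name from the list of things; names that differ only in an ending like _2 or _b are one class to them, and where a whole thing is asked for, a point or a joint stands for the part that bears it (a point fixed in the world has none). Each returns a list of dicts, best first, with "conf" (0 to 1); they miss things now and then, are a little off and sometimes report something else, mostly with a low value. They report only what shows in the picture. A call takes as long as a camera call. They do not tell look-alikes from the thing itself.
- r.look_for(label, camera): "at" ([x, y, z] in m, in the coordinates of the camera as it stood for that picture, good to about 4 mm: the middle of the surface that is visible of it).
- r.spot_point(label, camera): "at" ([x, y, z] in m, in the coordinates of the camera as it stood for that picture, good to about 4 mm: a listed point, or the origin of a listed thing).
The state is a dict: "time": time; "joint_positions": joint angles; "joint_vel": joint speeds; "joint_torque": joint torques, N m; "ee_pos": TCP position; "eef_rot": TCP orientation; "ft_force": force on the tool from outside, world axes, zero at the start; "torque": the same for the moment, N m; "width": finger opening in m; "grip_force": force on a finger pad.
Only numpy, scipy, OpenCV 4.12 (cv2) and the standard library are available. Lean on these libraries where they do the work, as an engineer would, in place of code of your own. Each camera call takes 0.05 s, during which the arm holds its last target. There are 200 camera calls.

### The job

The filling knife lies on the timber board and hides a pencilled ring: put the knife away by sliding its blade flat and fully home into the slot of the wooden holder block, and let go of it. Then take the yellow probe meter out of its stand and hold it upright with its probe end inside the ring on the board, pressing lightly so that the sprung probe is pushed about half-way in, and finish there, still holding the meter on the spot. Do not shove the board about and leave the other things alone.

Things in the scene. Friction and masses are not known exactly. Their poses are not given: they have to be found in the camera images.
- scraper_handle (a point): centre of the filling knife's orange handle (90 x 24 x 16 mm: long along its x, wide along y, thick along z; blade toward +x, z up). At the start the knife lies flat on the board, blade over the ring, handle sticking out past the board's near edge, its centre 33.5 mm above the bench. The blade's front edge is 140 mm ahead of this point, the handle's front end 45 mm ahead.
- blade_tip (a point): middle of the front edge of the knife's blade (half its thickness), same axes: x out of the front edge, z up
- slot_mouth (a point): centre of the mouth of the horizontal slot in the wooden holder block; x points into the slot, z up. The slot is 60 wide, 9 high and 80 mm deep to a solid back wall, closed all round; its floor is 42 mm and its centre 46.5 mm above the bench. With the blade's front edge 80 mm past this point the knife is fully home, its heel level with the mouth, and stays by itself when let go.
- mark (a point): centre of the pencilled ring (20 mm across, dot in the middle) on top of the timber board, hidden by the knife's blade at the start, 32 mm above the bench; z up; 10 mm to the far side (+x) of the board's centre
- board: the loose timber board, 90 (x) x 160 (y) x 32 mm high, 0.9 kg; origin at the centre of its underside, z up
- meter_mid (a point): centre of the yellow box (26 in x, 36 in y, 80 mm in z) of the probe meter, half-way up the box; z points up out of its top, the screen faces -x. Grip the box across either width. The unpressed probe's free end is 95 mm straight below this point. At the start the meter stands upright in its stand, this point 100 mm above the bench.
- probe_end (a point): free lower end of the meter's steel probe, on the meter's long axis; it moves with the sprung probe
- meter: the probe meter, 130 g; origin at the free end of the unpressed probe, axes as meter_mid. A black 18 mm nose reaches 41 mm down from the yellow box and a steel 6 mm probe 14 mm farther
- probe (a joint): how far the sprung probe is pushed into the nose, m: 0 = out, 0.012 = bottomed. Spring: 1.2 N to start, 0.6 N more per mm (about 4.8 N half-way, 8.4 N at the stop)
- scraper: the filling knife, 126 g; origin under the centre of its blade, axes as scraper_handle. The flat steel blade, 80 long x 50 wide x 3 mm, lies in the handle's middle plane, its centre 100 mm and its heel 60 mm ahead of the handle's centre; a neck 18 mm wide joins heel and handle. It balances about 78 mm ahead of the handle's centre.
- stand: the fixed grey meter stand, 80 x 80 x 60 mm high on a thin 96 mm rubber foot; origin at the centre of its underside. The meter's nose sits in its 23 mm well, the yellow box on its top; the meter pulls straight up and is clear after 55 mm of lift
- rack: the fixed wooden holder block, 95 deep x 84 wide x 65 mm high; origin at the centre of its underside, slot mouth toward its -x. Two flared aluminium lips stick out about 9 mm in front of the mouth, above and below it
- pliers: red-handled pliers lying flat on the bench, bystander, 60 x 190 x 13 mm; origin at the centre of the underside
- tape_roll: brown roll of tape lying on the bench, bystander, 101 mm across, 24 high; origin at the centre of the underside
- tape_measure: yellow tape measure lying on the bench, bystander, 62 x 85 x 37 mm; origin at the centre of the underside
Mind the look-alikes: they are no part of the job. Of the things shaped like the rack, the wooden one is meant.

How it is judged:
On the way, in this order (a step that is already met when the one before it is completed fails the run):
1. the knife's blade is fully home in the holder's slot and the knife has been let go (x of blade_tip in the frame of slot_mouth above 0.07 m and y of blade_tip in the frame of slot_mouth between -0.012 and 0.012 m and z of blade_tip in the frame of slot_mouth between -0.007 and 0.007 m and contact force between the fingers and scraper below 0.1 N), for 0.2 s.
2. the meter has been lifted out of its stand by the gripper (z of meter in the frame of stand above 0.055 m and contact force between the fingers and meter above 1 N), for 0.1 s.
At the end, for the whole second after the job is handed in: Knife let go, blade at least 70 mm into the slot; meter held still by the gripper, upright within 8 degrees, probe end within 10 mm of the ring's centre and pushed in 2.5 to 10.5 mm (1.5 to 10 N on the board), clear of its stand; board flat (all of step 1 and horizontal distance between probe_end and mark below 0.01 m and angle between meter's own z axis and vertical below 0.14 rad and value of joint probe between 0.0025 and 0.0105 m and contact force between meter and board between 1.5 and 10 N and contact force between the fingers and meter above 1 N and contact force between meter and stand below 0.1 N and angle between board's own z axis and vertical below 0.05 rad and linear speed of meter below 0.03 m/s); the arm keeps its last pose, push and grip.
It fails at once if a bystander (pliers, tape roll, tape measure) is moved more than 30 mm (distance of any of pliers, tape_roll, tape_measure from where it was at the start of the episode above 0.03 m).
It fails at once if the board is shifted more than 40 mm (distance of board from where it was at the start of the episode above 0.04 m).
It fails at once if the meter is pressed on the board with more than 25 N (contact force between meter and board above 25 N).
It also fails if it takes over 61 s, if anything falls off the work surface, if the arm or the gripper's body presses on something with over 40 N, if the wrist force passes 120 N, or if a joint passes its speed limit or range.

## Working session

There is one attempt and no reset: what is moved stays moved. The work goes in short steps, Python scripts to look and compute and a tool call to move; the robot and the scene stay as the last step left them, time stands still between calls to the robot, and variables do not carry over. Pictures are saved under pics/ and viewed, at most 10 in all, crops included, and the job is handed in when it is done.

Besides the shell and the picture viewer there is one more tool, called after ">>>" by a JSON object that holds its "name" and its "arguments", one argument or row to a line. arm_command: Moves the arm, as the interface text tells. Its arguments: {"type":"object","properties":{"xyz":{"type":"array"},"rot":{"type":"array"},"grip":{"type":"number"},"squeeze":{"type":"number"}},"required":["xyz","rot"]}

```bash
mkdir -p pics; ls; cat > h.py <<'E'
import numpy as np, cv2
from bench import r
from scipy.spatial.transform import Rotation as R
def save(cam,fn):
    im=r.camera(cam); cv2.imwrite('pics/'+fn,im[:,:,::-1]); return im
def world(cam,p):
    T=np.array(r.camera_model(cam)['T']); return T[:3,:3]@np.array(p)+T[:3,3]
def find(cam,names,f='spot_point',n=3):
    for l in names:
        for d in getattr(r,f)(l,cam)[:n]:
            print(cam,f,l,round(d['conf'],2),np.round(world(cam,d['at']),4))
E
python3 - <<'E'
from h import *
s=r.read_state(); print({k:np.round(v,3) for k,v in s.items()})
a=save('scene','s0.png'); 
b=save('top','t0.png')
cv2.imwrite('pics/w0.png',r.camera('wrist')[:,:,::-1])
for c in ('scene','top'):
    find(c,['scraper_handle','blade_tip','slot_mouth','board','meter_mid','stand','rack','pliers','tape_roll','tape_measure'])
    print(r.camera_model(c))
E
```

```text
pics
{'time': np.float64(0.0), 'joint_positions': array([ 1.261,  0.333, -0.065,  1.461,  0.022,  1.35 , -0.089]), 'joint_vel': array([-0.   , -0.001, -0.001,  0.002,  0.002,  0.001,  0.001]), 'joint_torque': array([ 1.0000e-03, -6.2325e+01,  2.5000e-02, -3.8990e+01, -6.1000e-02,
        4.0000e-02,  0.0000e+00]), 'ee_pos': array([ 0.177, -0.599,  0.222]), 'eef_rot': array([ 0.99 ,  0.143, -0.   , -0.001]), 'ft_force': array([-0.216,  0.643, -0.286]), 'torque': array([0.042, 0.036, 0.022]), 'grip_force': np.float64(0.0), 'width': np.float64(0.087)}
scene spot_point scraper_handle 0.8 [0.5021 0.0202 0.0259]
scene spot_point scraper_handle 0.49 [ 0.6607 -0.4333 -0.006 ]
scene spot_point slot_mouth 0.94 [ 0.5837 -0.2923  0.036 ]
scene spot_point slot_mouth 0.39 [ 0.4763 -0.1709  0.0426]
scene spot_point meter_mid 0.72 [0.4646 0.247  0.0919]
scene spot_point stand 0.81 [ 0.4614  0.2432 -0.0029]
scene spot_point rack 0.96 [ 0.6286 -0.2805 -0.0078]
scene spot_point rack 0.55 [0.4633 0.2438 0.0945]
scene spot_point pliers 0.56 [ 0.598   0.4716 -0.0072]
scene spot_point tape_roll 0.69 [ 0.66
[... 896 characters left out ...]
 -0.0013]
top spot_point rack 0.72 [ 6.268e-01 -2.834e-01  2.000e-04]
top spot_point rack 0.66 [ 0.4622  0.2445 -0.0019]
top spot_point pliers 0.91 [ 0.5973  0.4737 -0.0033]
top spot_point tape_roll 0.82 [ 0.6629 -0.4282 -0.0064]
top spot_point tape_measure 0.92 [ 0.7594  0.1157 -0.0024]
top spot_point tape_measure 0.38 [ 0.597   0.474  -0.0031]
{'fx': 425.8265830401152, 'fy': 425.8265830401152, 'cx': 276.8130702819659, 'cy': 209.51452435514148, 'T': array([[-0.00799094,  0.98958422, -0.14373317,  0.42675875],
       [-0.99989059, -0.00969671, -0.01117096,  0.011484  ],
       [-0.01244834,  0.14362817,  0.98955343,  1.43436929],
       [ 0.        ,  0.        ,  0.        ,  1.        ]])}
```

View pics/t0.png

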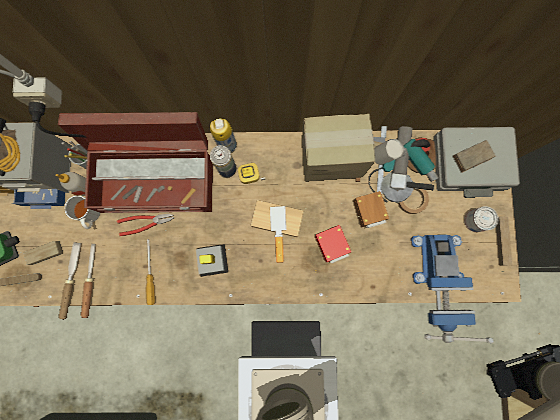

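View pics/s0.png

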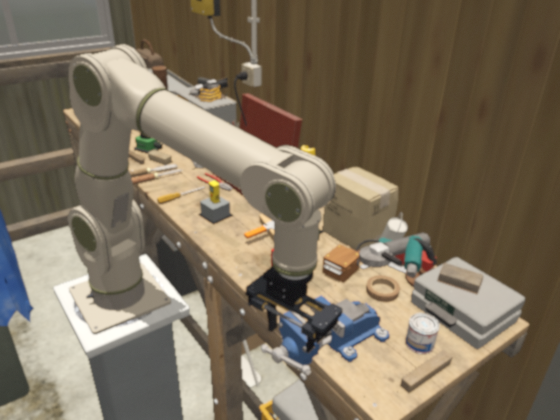

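Top view: knife at (279,235) on the board, wooden holder at (372,210), a red look-alike at (333,243), and the meter stand at (212,260). I'll move above the knife.

>>> {"name": "arm_command", "arguments": {
  "xyz": [
    [0.06,0.06,0.09],
    [0.12,0.12,0.1],
    [0.18,0.18,0.1],
    [0.25,0.25,0.1],
    [0.25,0.25,0.1],
    [0.25,0.25,0.1],
    [0.25,0.25,0.1],
    [0.25,0.25,0.1],
    [0.25,0.25,0.1],
    [0.25,0.25,0.1],
    [0.28,0.45,0.08],
    [0.28,0.45,0.08],
    [0.28,0.45,0.08],
    [0.28,0.45,0.08],
    [0.313,0.62,0.06],
    [0.313,0.62,0.06],
    [0.313,0.62,0.06],
    [0.313,0.62,0.06],
    [0.313,0.62,0.06],
    [0.313,0.62,0.06]
  ],
  "rot": [
    [0,0,0],
    [0,0,0],
    [0,0,0],
    [0,0,0],
    [0,0,0],
    [0,0,0],
    [0,0,0],
    [0,0,-0.1],
    [0,0,-0.2],
    [0,0,-0.25],
    [0,0,-0.25],
    [0,0,-0.25],
    [0,0,-0.25],
    [0,0,-0.25],
    [0,0,-0.25],
    [0,0,-0.25],
    [0,0,-0.25],
    [0,0,-0.25],
    [0,0,-0.25],
    [0,0,-0.25]
  ],
  "grip": 1,
  "squeeze": 50
}}

```text
time: 2.82
ee_pos: [0.4896, 0.0291, 0.2823]
eef_rot: [1.0, 0.023, 0.0, -0.001]
ft_force: [-1.0, 0.7, 1.1]
width: 0.0869
grip_force: 0.0
```

```bash
python3 - <<'E'
from h import *
s=r.read_state(); print(s['time'],s['ee_pos'],s['eef_rot'],s['ft_force'])
save('wrist','w1.png'); save('top','t1.png')
print(r.camera_model('wrist'))
for i in range(2):
    find('wrist',['scraper_handle','blade_tip','board','slot_mouth','rack'])
    r.camera('wrist')
E
```

```text
2.8167 [0.48961844 0.02906681 0.28234994] [ 9.99725638e-01  2.33918245e-02  2.15096749e-04 -1.19353276e-03] [-0.96084142  0.73256063  1.09801189]
{'fx': 325.19226210127806, 'fy': 325.19226210127806, 'cx': 281.8729193158089, 'cy': 213.78473370197293, 'T': array([[ 4.04609450e-02,  9.55428677e-01,  2.92436242e-01,
         5.71627353e-01],
       [-9.99181024e-01,  3.88181211e-02,  1.14208226e-02,
         2.57266244e-02],
       [-4.40044006e-04, -2.92658841e-01,  9.56216821e-01,
         4.44914957e-01],
       [ 0.00000000e+00,  0.00000000e+00,  0.00000000e+00,
         1.00000000e+00]])}
wrist spot_point scraper_handle 0.77 [0.5005 0.0148 0.0379]
wrist spot_point blade_tip 0.77 [0.6426 0.0144 0.0302]
wrist spot_point slot_mouth 0.74 [ 0.5788 -0.3053  0.0472]
wrist spot_point slot_mouth 0.6 [ 0.4706 -0.1744  0.0471]
wrist spot_point rack 0.72 [ 0.6259 -0.292   0.0026]
wrist spot_point rack 0.62 [ 0.5152 -0.1586  0.0021]
wrist spot_point scraper_handle 0.76 [0.5039 0.0244 0.0365]
wrist spot_point scraper_handle 0.66 [0.468  0.2486 0.1019]
wrist spot_point blade_tip 0.65 [ 0.6706 -0.4275 -0.0008]
wrist spot_point slot_mouth 0.75 [ 0.5824 -0.2919  0.0475]
wrist spot_point slot_mouth 0.58 [ 0.473  -0.1648  0.0479]
wrist spot_point slot_mouth 0.28 [ 0.6703 -0.4285 -0.0016]
wrist spot_point rack 0.72 [ 0.6297 -0.2787 -0.0008]
```

View pics/w1.png

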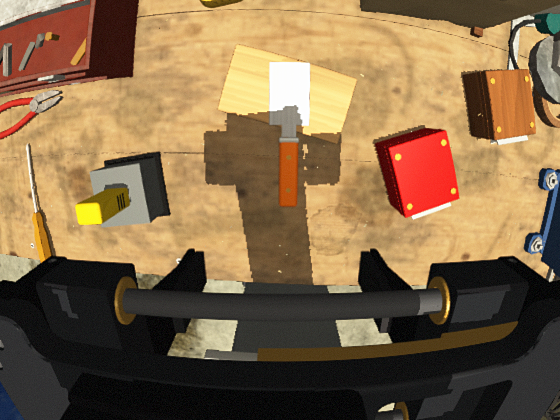

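The wrist view shows the knife handle at (288,173), blade at (290,95), board tilted, wooden holder at (500,103) and the meter at (100,210). Next I'll measure by colour and plane intersection.

```bash
cat >> h.py <<'E'
def ray(cam,uv,M=None):
    M=M or r.camera_model(cam); uv=np.atleast_2d(np.float64(uv))
    x=(uv[:,0]-M['cx'])/M['fx']; y=(uv[:,1]-M['cy'])/M['fy']
    if cam=='wrist':
        t=np.hypot(x,y)+1e-9; k=np.sin(t)/t; d=np.c_[x*k,-y*k,-np.cos(t)]
    else: d=np.c_[x,-y,-np.ones_like(x)]
    T=np.array(M['T']); return T[:3,3],d@T[:3,:3].T
def onplane(cam,uv,z,M=None):
    o,d=ray(cam,uv,M); return o+d*((z-o[2])/d[:,2])[:,None]
def blob(cam,im,lo,hi,box,z,M=None):
    h=cv2.cvtColor(im,cv2.COLOR_RGB2HSV); m=cv2.inRange(h,lo,hi)
    k=np.zeros_like(m); u0,v0,u1,v1=box; k[v0:v1,u0:u1]=255
    m=cv2.morphologyEx(m&k,cv2.MORPH_OPEN,np.ones((3,3)))
    n,L,S,_=cv2.connectedComponentsWithStats(m); i=1+np.argmax(S[1:,4])
    c=max(cv2.findContours(np.uint8(L==i),0,cv2.CHAIN_APPROX_NONE)[0],key=len)[:,0]
    P=onplane(cam,c,z,M)[:,:2]
    q=cv2.minAreaRect(np.float32(P*1000)); print(cam,'rect mm',np.round(q[0],1),np.round(q[1],1),round(q[2],1),'px',S[i])
    return P
E
python3 - <<'E'
from h import *
s=r.read_state(); print(s['ee_pos'])
M=r.camera_model('wrist'); im=r.camera('wrist')
for uv in [(288,173),(290,75),(485,100),(520,100),(240,100)]: print(uv,cv2.cvtColor(im,cv2.COLOR_RGB2HSV)[uv[1],uv[0]])
blob('wrist',im,(3,150,100),(14,255,255),(265,130,315,220),.0415,M)
blob('wrist',im,(0,0,200),(179,40,255),(255,50,325,140),.035,M)
blob('wrist',im,(5,90,40),(15,255,200),(455,55,545,150),.065,M)
cv2.imwrite('pics/crop.png',cv2.resize(im[50:160,440:560,::-1],None,fx=5,fy=5))
find('wrist',['scraper_handle','slot_mouth','blade_tip'])
E
```

```text
[0.48983236 0.02031599 0.28263512]
(288, 173) [ 11 235 180]
(290, 75) [  0   0 253]
(485, 100) [ 13 182 207]
(520, 100) [ 13 185 198]
(240, 100) [ 25 105 253]
wrist rect mm [499.8  22.5] [82.2 24.4] 2.1 px [ 271  142   20   65 1252]
wrist rect mm [610.3  26.3] [63.8 48.4] 2.0 px [ 261   62   40   51 1899]
wrist rect mm [ 614.  -222.9] [93.3 40.3] 15.6 px [ 456   67   34   70 1525]
wrist spot_point scraper_handle 0.72 [0.4987 0.0214 0.0372]
wrist spot_point slot_mouth 0.85 [ 0.5824 -0.2898  0.0455]
wrist spot_point slot_mouth 0.75 [ 0.471  -0.1637  0.0461]
wrist spot_point blade_tip 0.84 [0.6428 0.0283 0.0325]
```

View pics/crop.png

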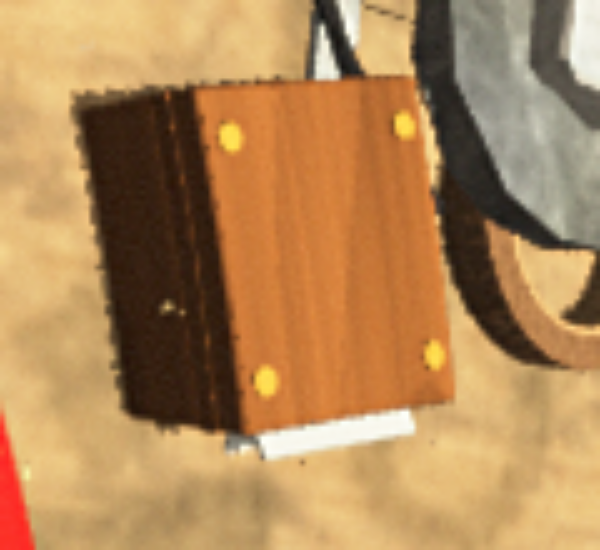

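>>> {"name": "arm_command", "arguments": {
  "xyz": [
    [0.025,0.002,-0.04],
    [0.025,0.002,-0.08],
    [0.025,0.002,-0.12],
    [0.025,0.002,-0.16],
    [0.025,0.002,-0.2],
    [0.025,0.002,-0.22],
    [0.025,0.002,-0.24],
    [0.025,0.002,-0.255],
    [0.025,0.002,-0.266],
    [0.025,0.002,-0.266],
    [0.025,0.002,-0.266],
    [0.025,0.002,-0.266],
    [0.025,0.002,-0.266]
  ],
  "rot": [
    [0,0,0],
    [0,0,0],
    [0,0,0],
    [0,0,0],
    [0,0,0],
    [0,0,0],
    [0,0,0],
    [0,0,0],
    [0,0,0],
    [0,0,0],
    [0,0,0],
    [0,0,0],
    [0,0,-0.01]
  ],
  "grip": 0.58
}}

```text
time: 4.8
ee_pos: [0.5157, 0.0225, 0.0177]
eef_rot: [1.0, 0.013, 0.001, 0.0]
ft_force: [0.7, 0.0, -0.3]
width: 0.0508
grip_force: 0.0
```

```bash
python3 - <<'E'
from h import *
s=r.read_state(); print(s['ee_pos'],s['width'],s['ft_force'])
M=r.camera_model('wrist'); im=save('wrist','w2.png')
blob('wrist',im,(3,150,100),(14,255,255),(150,100,420,400),.0415,M)
blob('wrist',im,(0,0,200),(179,40,255),(150,50,420,300),.035,M)
# rack from w1 pixels
M1=dict(fx=325.192,fy=325.192,cx=281.873,cy=213.785,T=np.array([[.0404609,.9554287,.2924362,.571627],[-.999181,.0388181,.0114208,.0257266-.0087],[-.00044,-.2926588,.9562168,.444915],[0,0,0,1]]))
P=onplane('wrist',[(440+u/5-.4,50+v/5-.4) for u,v in [(193,88),(414,75),(453,403),(243,434)]],.065,M1)
print(np.round(P*1000,1)); c=P.mean(0); print('centre',c, 'yaws',[np.degrees(np.arctan2(*(P[a]-P[b])[[1,0]])) for a,b in((0,3),(1,2))],np.degrees(np.arctan2(*(P[0]-P[1])[[1,0]]))-90)
E
```

```text
[0.51568007 0.02252538 0.01770617] 0.05083282441713291 [ 0.71498946  0.00626199 -0.32704018]
wrist rect mm [527.6  23.4] [27.2 23.2] 3.1 px [ 256  243   50   51 2372]
wrist rect mm [606.3  26.2] [45.3 49.5] 1.8 px [ 223   50  113  100 9001]
[[ 664.6 -234.    65. ]
 [ 686.9 -314.5   65. ]
 [ 595.  -338.    65. ]
 [ 574.6 -258.4   65. ]]
centre [ 0.63026319 -0.28621346  0.065     ] yaws [np.float64(15.128317052875373), np.float64(14.36791262853845)] 15.506990824074705
```

>>> {"name": "arm_command", "arguments": {
  "xyz": [
    [0,0,0],
    [0,0,0],
    [0,0,0],
    [0,0,0],
    [0,0,0],
    [0,0,0.01],
    [0,0,0.03],
    [0,0,0.06],
    [0,0,0.09],
    [0,0,0.09],
    [0,0,0.09]
  ],
  "rot": [
    [0,0,0],
    [0,0,0],
    [0,0,0],
    [0,0,0],
    [0,0,0],
    [0,0,0],
    [0,0,0],
    [0,0,0],
    [0,0,0],
    [0,0,0],
    [0,0,0]
  ],
  "grip": 0.1,
  "squeeze": 55
}}

```text
time: 5.77
ee_pos: [0.5159, 0.0226, 0.1086]
eef_rot: [1.0, 0.013, 0.002, 0.0]
ft_force: [0.2, 0.5, -1.7]
width: 0.024
grip_force: 54.9
```

```bash
python3 - <<'E'
from h import *
s=r.read_state(); print(s['ee_pos'],s['width'],s['ft_force'],s['torque'])
im=save('wrist','w3.png'); find('wrist',['scraper_handle','blade_tip','board','mark','slot_mouth','rack']);im=save('top','t3.png');find('top',['scraper_handle','blade_tip','mark','board','slot_mouth']);
E
```

```text
[0.51591011 0.02255088 0.10855935] 0.023966686405027374 [ 0.23097231  0.53388923 -1.7383365 ] [ 0.07704079  0.09273337 -0.0046827 ]
wrist spot_point scraper_handle 0.86 [0.5027 0.021  0.1254]
wrist spot_point blade_tip 0.55 [0.6408 0.0231 0.1201]
wrist spot_point slot_mouth 0.74 [ 0.467  -0.1655  0.0445]
wrist spot_point rack 0.82 [ 0.5192 -0.1518 -0.0016]
wrist spot_point rack 0.44 [0.4987 0.0218 0.1263]
top spot_point scraper_handle 0.44 [ 0.6653 -0.4305 -0.0024]
top spot_point blade_tip 0.42 [0.6371 0.0264 0.118 ]
top spot_point mark 0.65 [0.6136 0.0228 0.0324]
top spot_point mark 0.38 [ 0.7602  0.1173 -0.0018]
top spot_point board 0.72 [0.603  0.0257 0.0007]
top spot_point slot_mouth 0.79 [ 0.4724 -0.1692  0.0428]
top spot_point slot_mouth 0.7 [ 0.5813 -0.2938  0.045 ]
```

View pics/w3.png

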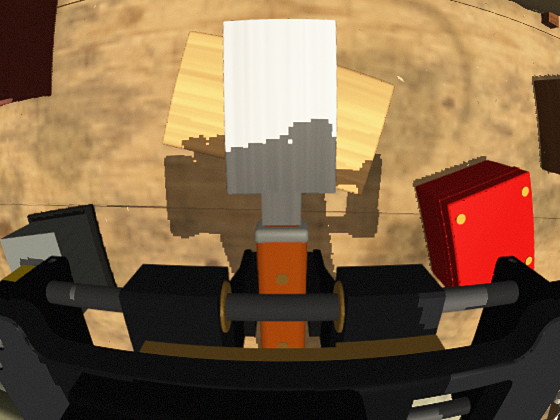

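```bash
cat >> h.py <<'E'
def knife(im,M,corners=None):
    """PnP of blade corners (left tip,right tip,right heel,left heel) px -> tip, heel world"""
    o,d=ray('wrist',corners,M); T=np.array(M['T']); dc=d@T[:3,:3]
    n=np.c_[dc[:,0]/-dc[:,2],-dc[:,1]/-dc[:,2]]
    X=np.float64([[40,25,1.5],[40,-25,1.5],[-40,-25,1.5],[-40,25,1.5]])/1000
    ok,rv,tv=cv2.solvePnP(X,n,np.eye(3),None)
    f=np.diag([1,-1,-1]); Rw=T[:3,:3]@f@R.from_rotvec(rv[:,0]).as_matrix(); t=T[:3,:3]@f@tv[:,0]+T[:3,3]
    print('blade centre',np.round(t,4),'tip',np.round(t+Rw[:,0]*.04,4),'yaw,pitch(down+),roll',np.round(R.from_matrix(Rw).as_euler('ZYX',degrees=True),1)); return Rw,t
E
python3 - <<'E'
from h import *
M=r.camera_model('wrist'); im=r.camera('wrist')
g=cv2.cvtColor(im,cv2.COLOR_RGB2HSV); m=np.uint8((g[...,1]<45)&(g[...,2]>90))*255
for v in (25,40,60,80,100,110): 
    x=np.where(m[v,190:380])[0]+190; print(v,x.min(),x.max())
print(np.where(m[:,280])[0][:3], [np.where(m[:215,u])[0].max() for u in(240,250,315,325)],[np.where(m[:215,u])[0].min() for u in(235,250,315,328)])
x=[np.where(m[v,190:380])[0][[0,-1]]+190 for v in (130,150,165,175,188)];print(x)
knife(im,M,[(223.5,19.5),(335.5,19.5),(337,193.5),(226.5,193.5)])
E
```

```text
25 223 335
40 224 335
60 223 335
80 224 335
100 224 336
110 224 336
[19 20 21] [np.int64(193), np.int64(192), np.int64(192), np.int64(192)] [np.int64(21), np.int64(20), np.int64(19), np.int64(20)]
[array([225, 335]), array([226, 334]), array([227, 334]), array([227, 334]), array([227, 334])]
blade centre [0.6028 0.0254 0.1235] tip [0.6427 0.0268 0.1214] yaw,pitch(down+),roll [2.  3.  1.4]
```

```bash
python3 - <<'E'
from h import *
im=cv2.imread('pics/t0.png'); h=cv2.cvtColor(im,cv2.COLOR_BGR2HSV)
m=cv2.inRange(h,(100,80,40),(125,255,255)); m[:,:390]=0;m[:, 490:]=0; v,u=np.nonzero(m)
print(u.min(),u.max(),v.min(),v.max())
for z in (0,.1): print(np.round(onplane('top',[(u.min(),240),(412,270),(425,300),(u.min(),v.min()),(430,325)],z),3).tolist())
h=cv2.imread('pics/s0.png'); cv2.imwrite('pics/vise.png',cv2.resize(h[220:400,230:430],None,fx=3,fy=3))
E
```

```text
411 476 229 330
[[0.527, -0.422, 0.0], [0.428, -0.42, 0.0], [0.33, -0.457, 0.0], [0.564, -0.424, 0.0], [0.25, -0.469, 0.0]]
[[0.52, -0.392, 0.1], [0.428, -0.39, 0.1], [0.336, -0.425, 0.1], [0.555, -0.393, 0.1], [0.262, -0.435, 0.1]]
```

View pics/vise.png

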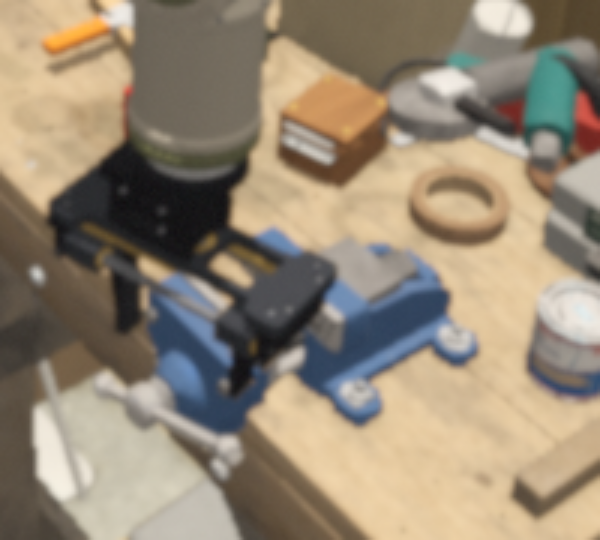

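>>> {"name": "arm_command", "arguments": {
  "xyz": [
    [0,-0.01,0.03],
    [-0.01,-0.04,0.05],
    [-0.02,-0.08,0.05],
    [-0.03,-0.12,0.05],
    [-0.04,-0.16,0.05],
    [-0.05,-0.2,0.05],
    [-0.06,-0.24,0.05],
    [-0.07,-0.28,0.05],
    [-0.08,-0.32,0.05],
    [-0.085,-0.35,0.05],
    [-0.085,-0.36,0.05],
    [-0.085,-0.36,0.05],
    [-0.085,-0.36,0.05],
    [-0.085,-0.36,0.05]
  ],
  "rot": [
    [0,0,0],
    [0,0,0.02],
    [0,0,0.05],
    [0,0,0.08],
    [0,0,0.11],
    [0,0,0.14],
    [0.005,-0.02,0.17],
    [0.009,-0.034,0.2],
    [0.009,-0.034,0.227],
    [0.009,-0.034,0.227],
    [0.009,-0.034,0.227],
    [0.009,-0.034,0.227],
    [0.009,-0.034,0.227],
    [0.009,-0.034,0.227]
  ]
}}

```text
time: 7.63
ee_pos: [0.4306, -0.3358, 0.1565]
eef_rot: [0.992, 0.128, 0.017, -0.005]
ft_force: [1.1, 0.3, -1.6]
width: 0.0236
grip_force: 54.9
```

```bash
python3 - <<'E'
from h import *
s=r.read_state(); print(s['ee_pos'],R.from_quat(s['eef_rot']).as_matrix().round(3).tolist(),s['width'],s['ft_force'])
M=r.camera_model('wrist');print(np.array(M['T']).tolist())
im=save('wrist','w4.png'); find('wrist',['scraper_handle','blade_tip','slot_mouth','rack'])
g=cv2.cvtColor(im,cv2.COLOR_RGB2HSV); m=np.uint8((g[...,1]<45)&(g[...,2]>90))*255
for v in (25,40,80,120,150,185): 
    x=np.where(m[v,190:380])[0]+190; print(v,x.min(),x.max())
find('wrist',['mark'])
E
```

```text
[ 0.43057234 -0.33576696  0.15652041] [[0.967, 0.253, 0.033], [0.253, -0.967, 0.014], [0.035, -0.005, -0.999]] 0.023582945040274098 [ 1.06432622  0.26567306 -1.64209951]
[[0.2527209330775544, 0.9342729505818934, 0.2515276998571137, 0.5044940095614895], [-0.9675276423781759, 0.2453002928923362, 0.06097563071473234, -0.3175688668618921], [-0.004731936024040709, -0.25876982072477855, 0.9659274241181514, 0.32166014856199476], [0.0, 0.0, 0.0, 1.0]]
wrist spot_point scraper_handle 0.68 [ 0.4169 -0.3405  0.1799]
wrist spot_point scraper_handle 0.46 [ 0.5518 -0.3066  0.1799]
wrist spot_point blade_tip 0.7 [ 0.5552 -0.3064  0.1784]
wrist spot_point slot_mouth 0.55 [ 0.4705 -0.166   0.0478]
wrist spot_point rack 0.76 [ 0.6283 -0.2812  0.0017]
wrist spot_point rack 0.72 [ 0.5206 -0.1509  0.0019]
25 223 335
40 223 335
80 224 336
120 224 335
150 226 335
185 227 334
wrist spot_point mark 0.46 [ 0.6007  0.0294 -0.0019]
```

View pics/w4.png

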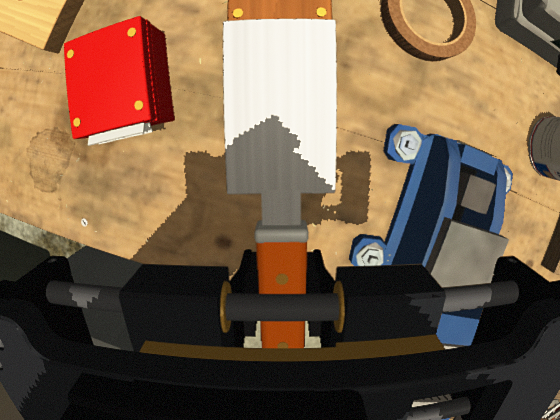

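```bash
python3 - <<'E'
from h import *
M=r.camera_model('wrist')
for z in (.065,): 
    P=onplane('wrist',[(237,13),(322,13)],z,M); print('screws',P.round(4).tolist(), np.degrees(np.arctan2(*(P[0]-P[1])[[1,0]]))-90)
for z in (.02,.08,.1,.12): print(z,onplane('wrist',[(425,150),(432,265),(437,290)],z,M).round(3).tolist())
knife(None,M,[(222.8,19.5),(335.8,19.5),(334.7,193),(226.7,193)])
M1=dict(fx=325.192,fy=325.192,cx=281.873,cy=213.785,T=np.array([[.0404609,.9554287,.2924362,.571627],[-.999181,.0388181,.0114208,.0257266-.0087],[-.00044,-.2926588,.9562168,.444915],[0,0,0,1]]))
print('w1 screws',onplane('wrist',[(440+u/5-.4,50+v/5-.4) for u,v in [(230,137),(404,124),(434,355),(265,380)]],.065,M1).round(4).tolist())
E
```

```text
screws [[0.5882, -0.2588, 0.065], [0.6049, -0.3242, 0.065]] 14.314866784574434
0.02 [[0.524, -0.458, 0.02], [0.411, -0.511, 0.02], [0.383, -0.532, 0.02]]
0.08 [[0.52, -0.43, 0.08], [0.429, -0.473, 0.08], [0.407, -0.489, 0.08]]
0.1 [[0.519, -0.421, 0.1], [0.436, -0.46, 0.1], [0.415, -0.475, 0.1]]
0.12 [[0.517, -0.412, 0.12], [0.442, -0.447, 0.12], [0.423, -0.461, 0.12]]
blade centre [ 0.5141 -0.3145  0.1758] tip [ 0.5528 -0.3043  0.1776] yaw,pitch(down+),roll [14.9 -2.5  1.1]
w1 screws [[0.6537, -0.2469, 0.065], [0.6715, -0.3108, 0.065], [0.6075, -0.3281, 0.065], [0.5902, -0.2642, 0.065]]
```

```bash
python3 - <<'E'
from h import *
M=r.camera_model('wrist'); s=r.read_state(); Rt=R.from_quat(s['eef_rot']).as_matrix(); p=s['ee_pos']
o,d=ray('wrist',[(279.3,19.3),(280.5,193.2),(222.8,19.5),(335.8,19.5),(226.7,192),(334.7,192)],M)
for a in np.radians([-4,-3,-2,-1,0,1,2,3,4]):
    x=np.cos(a)*Rt[:,0]-np.sin(a)*Rt[:,2]  # a>0: tip up rel tool
    n=np.cross(x,Rt[:,1]); n/=np.linalg.norm(n); c=p-Rt[:,2]*.0173
    P=o+d*(((c-o)@n)/(d@n))[:,None]
    print(np.degrees(a).round(),'world pitch up',np.degrees(np.arcsin(x[2])).round(1),'len',np.linalg.norm(P[0]-P[1]).round(4),'wid',np.linalg.norm(P[2]-P[3]).round(4),np.linalg.norm(P[4]-P[5]).round(4),'tip',(P[0]-n*np.sign(n[2])*.0015).round(4))
E
```

```text
-4.0 world pitch up -2.0 len 0.0834 wid 0.0534 0.051 tip [ 0.5551 -0.3035  0.168 ]
-3.0 world pitch up -1.0 len 0.0824 wid 0.0525 0.0507 tip [ 0.5543 -0.3037  0.1703]
-2.0 world pitch up 0.0 len 0.0814 wid 0.0518 0.0505 tip [ 0.5536 -0.3039  0.1725]
-1.0 world pitch up 1.0 len 0.0805 wid 0.051 0.0502 tip [ 0.5529 -0.3041  0.1747]
0.0 world pitch up 2.0 len 0.0796 wid 0.0502 0.0499 tip [ 0.5522 -0.3043  0.1769]
1.0 world pitch up 3.0 len 0.0787 wid 0.0494 0.0496 tip [ 0.5515 -0.3045  0.1791]
2.0 world pitch up 4.0 len 0.0779 wid 0.0487 0.0493 tip [ 0.5508 -0.3047  0.1813]
3.0 world pitch up 5.0 len 0.077 wid 0.0479 0.049 tip [ 0.5501 -0.3049  0.1834]
4.0 world pitch up 6.0 len 0.0763 wid 0.0472 0.0487 tip [ 0.5494 -0.3051  0.1855]
```

>>> {"name": "arm_command", "arguments": {
  "xyz": [
    [0,0,-0.03],
    [0,0,-0.06],
    [0,0,-0.09],
    [0,0,-0.11],
    [0,0,-0.12],
    [0,0,-0.126],
    [0,0,-0.126],
    [0,0,-0.126],
    [0,0,-0.126]
  ],
  "rot": [
    [-0.009,0.034,0],
    [-0.009,0.034,0],
    [-0.009,0.034,0],
    [-0.009,0.034,0],
    [-0.009,0.034,0],
    [-0.009,0.034,0],
    [-0.009,0.034,0],
    [-0.009,0.034,0],
    [-0.009,0.034,0]
  ]
}}

```text
time: 8.68
ee_pos: [0.4307, -0.3381, 0.0321]
eef_rot: [0.992, 0.126, 0.0, -0.001]
ft_force: [-0.1, -0.5, -0.7]
width: 0.0235
grip_force: 54.9
```

```bash
python3 - <<'E'
from h import *
s=r.read_state(); print(s['ee_pos'],R.from_quat(s['eef_rot']).as_matrix().round(3).tolist(),s['width'],s['ft_force'])
M=r.camera_model('wrist')
im=save('wrist','w5.png'); find('wrist',['blade_tip','slot_mouth','rack'])
h=cv2.cvtColor(im,cv2.COLOR_RGB2HSV); m=cv2.inRange(h,(20,120,150),(32,255,255)); m[130:]=0
n,L,S,C=cv2.connectedComponentsWithStats(m)
for i in range(1,n):
    if S[i,4]>12: print(C[i].round(1),S[i,4],onplane('wrist',[C[i]],.065,M).round(4))
o,d=ray('wrist',[(279.3,19.3)],M); print(onplane('wrist',[(279.3,19.3),(280.5,193)],s['ee_pos'][2]+.0173,M).round(4))
save('scene','s5.png'); find('scene',['blade_tip','slot_mouth'])
E
```

```text
[ 0.43071444 -0.33812351  0.03206355] [[0.968, 0.251, 0.001], [0.251, -0.968, 0.002], [0.001, -0.002, -1.0]] 0.02354745638361405 [-0.09241068 -0.48515165 -0.66165755]
wrist spot_point blade_tip 0.92 [ 0.5559 -0.3079  0.0489]
wrist spot_point slot_mouth 0.69 [ 0.4697 -0.1643  0.0471]
wrist spot_point slot_mouth 0.36 [ 0.5135 -0.3141  0.0453]
wrist spot_point rack 0.58 [ 0.519  -0.1478  0.0032]
[30.5 98.3] 130 [[ 0.4979 -0.1943  0.065 ]]
[[ 0.5534 -0.3055  0.0494]
 [ 0.4765 -0.3259  0.0494]]
scene spot_point slot_mouth 0.75 [ 0.4742 -0.1673  0.0447]
scene spot_point slot_mouth 0.68 [ 0.5812 -0.2952  0.0358]
```

View pics/w5.png

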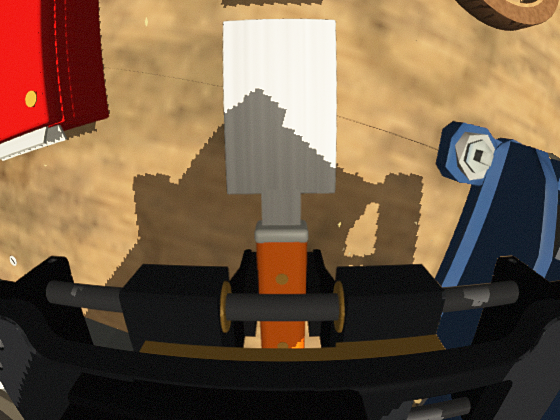

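>>> {"name": "arm_command", "arguments": {
  "xyz": [
    [0.0,0.002,-0.001],
    [0.009,0.0045,-0.001],
    [0.019,0.007,-0.001],
    [0.024,0.0085,-0.001],
    [0.029,0.01,-0.001],
    [0.034,0.011,-0.001],
    [0.039,0.0125,-0.001],
    [0.044,0.0135,-0.001],
    [0.044,0.0135,-0.001],
    [0.044,0.0135,-0.001]
  ],
  "rot": [
    [0,0,0],
    [0,0,0],
    [0,0,0],
    [0,0,0],
    [0,0,0],
    [0,0,0],
    [0,0,0],
    [0,0,0],
    [0,0,0],
    [0,0,0]
  ]
}}

```text
time: 9.87
ee_pos: [0.474, -0.3238, 0.0295]
eef_rot: [0.992, 0.127, -0.0, -0.002]
ft_force: [-0.6, -0.9, -0.9]
width: 0.0232
grip_force: 54.9
```

```bash
python3 - <<'E'
from h import *
s=r.read_state(); print(s['ee_pos'],s['width'],s['ft_force'],s['torque'])
im=save('wrist','w6.png')
cv2.imwrite('pics/w6c.png',cv2.resize(im[0:250,130:430,::-1],None,fx=2,fy=2))
E
```

```text
[ 0.47401347 -0.32384812  0.02951176] 0.023226283569762866 [-0.56353259 -0.91188053 -0.93757424] [-0.0459995   0.03508448 -0.00190626]
```

View pics/w6c.png

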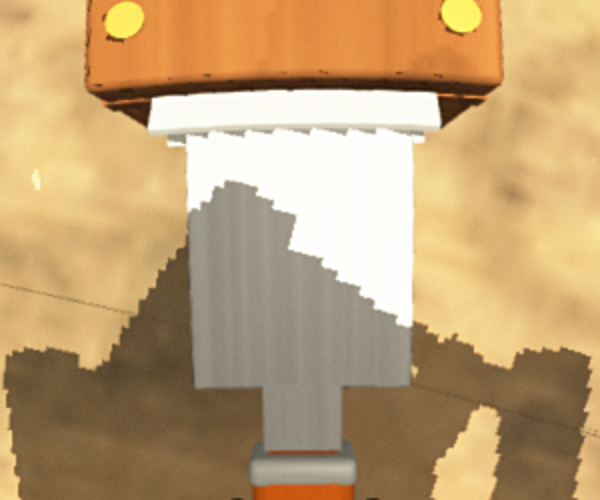

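>>> {"name": "arm_command", "arguments": {
  "xyz": [
    [0.0,0.001,0.001],
    [0.0095,0.0035,0.001],
    [0.019,0.006,0.001],
    [0.029,0.0085,0.001],
    [0.0385,0.011,0.001],
    [0.048,0.0135,0.001],
    [0.055,0.0155,0.001],
    [0.058,0.0165,0.001],
    [0.058,0.0165,0.001],
    [0.058,0.0165,0.001]
  ],
  "rot": [
    [0,0,0],
    [0,0,0],
    [0,0,0],
    [0,0,0],
    [0,0,0],
    [0,0,0],
    [0,0,0],
    [0,0,0],
    [0,0,0],
    [0,0,0]
  ]
}}

```text
time: 10.75
ee_pos: [0.5316, -0.3075, 0.0304]
eef_rot: [0.992, 0.127, -0.001, -0.002]
ft_force: [0.5, -0.0, -1.8]
width: 0.0237
grip_force: 54.9
```

```bash
python3 - <<'E'
from h import *
s=r.read_state(); print(s['ee_pos'],s['width'],s['ft_force'],s['torque'])
im=save('wrist','w7.png')
cv2.imwrite('pics/w7c.png',cv2.resize(im[0:250,130:430,::-1],None,fx=2,fy=2))
E
```

```text
[ 0.53164488 -0.30748209  0.03036088] 0.023687387675258194 [ 0.54341003 -0.01295948 -1.76459475] [-0.01305205  0.05479354 -0.00103492]
```

View pics/w7c.png

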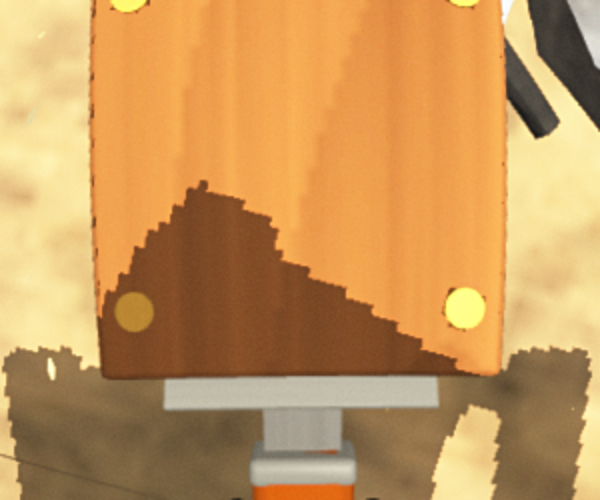

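>>> {"name": "arm_command", "arguments": {
  "xyz": [
    [0.002,0.0005,0],
    [0.004,0.001,0],
    [0.0055,0.0015,0],
    [0.0055,0.0015,0],
    [0.0055,0.0015,0]
  ],
  "rot": [
    [0,0,0],
    [0,0,0],
    [0,0,0],
    [0,0,0],
    [0,0,0]
  ]
}}

```text
time: 11.22
ee_pos: [0.5374, -0.306, 0.0306]
eef_rot: [0.992, 0.127, -0.0, -0.002]
ft_force: [0.4, -0.8, -1.4]
width: 0.0232
grip_force: 54.9
```

>>> {"name": "arm_command", "arguments": {
  "xyz": [
    [0.0015,0.0004,0],
    [0.003,0.0008,0],
    [0.003,0.0008,0]
  ],
  "rot": [
    [0,0,0],
    [0,0,0],
    [0,0,0]
  ]
}}

```text
time: 11.47
ee_pos: [0.5374, -0.3061, 0.0296]
eef_rot: [0.992, 0.126, -0.003, -0.002]
ft_force: [-10.6, -1.0, 1.0]
width: 0.0232
grip_force: 54.9
```

>>> {"name": "arm_command", "arguments": {
  "xyz": [
    [-0.0025,-0.0006,0],
    [-0.0025,-0.0006,0],
    [-0.0025,-0.0006,0],
    [-0.0025,-0.0006,0],
    [-0.0025,-0.0006,0],
    [-0.0025,-0.0006,0],
    [-0.0025,-0.0006,0],
    [-0.0025,-0.0006,0]
  ],
  "rot": [
    [0,0,0],
    [0,0,0],
    [0,0,0],
    [0,0,0],
    [0,0,0],
    [0,0,0],
    [0,0,0],
    [0,0,0]
  ],
  "grip": 0.6
}}

```text
time: 12.13
ee_pos: [0.5379, -0.3057, 0.0306]
eef_rot: [0.992, 0.127, -0.0, -0.002]
ft_force: [-0.2, -0.5, -0.1]
width: 0.0517
grip_force: 0.0
```

```bash
python3 - <<'E'
from h import *
s=r.read_state(); print(s['ee_pos'],s['width'],s['ft_force'],s['torque'])
M=r.camera_model('wrist'); im=save('wrist','w8.png')
blob('wrist',im,(3,150,100),(14,255,255),(240,235,320,300),.0545,M)
find('wrist',['scraper_handle'])
E
```

```text
[ 0.53790907 -0.30574333  0.03059338] 0.05174360200866459 [-0.19139177 -0.47579784 -0.1032225 ] [-0.01938219  0.00821515  0.00544374]
wrist rect mm [ 550.4 -302.8] [28.3 23.1] 15.1 px [ 257  240   50   54 2473]
wrist spot_point scraper_handle 0.58 [ 0.5229 -0.3089  0.0463]
```

>>> {"name": "arm_command", "arguments": {
  "xyz": [
    [0,0,0.02],
    [0,0,0.06],
    [0,0,0.1],
    [0,0,0.14],
    [0,0,0.18],
    [0,0.04,0.2],
    [-0.01,0.08,0.2],
    [-0.01,0.12,0.2],
    [-0.02,0.16,0.2],
    [-0.02,0.2,0.2],
    [-0.03,0.24,0.2],
    [-0.038,0.28,0.2],
    [-0.038,0.31,0.2],
    [-0.038,0.326,0.2],
    [-0.038,0.326,0.2],
    [-0.038,0.326,0.2],
    [-0.038,0.326,0.2],
    [-0.038,0.326,0.2]
  ],
  "rot": [
    [0,0,0],
    [0,0,0],
    [0,0,0],
    [0,0,0],
    [0,0,0],
    [0,0,-0.03],
    [0,0,-0.07],
    [0,0,-0.11],
    [0,0,-0.15],
    [0,0,-0.19],
    [0,0,-0.22],
    [0,0,-0.25],
    [0,0,-0.25],
    [0,0,-0.25],
    [0,0,-0.25],
    [0,0,-0.25],
    [0,0,-0.25],
    [0,0,-0.25]
  ]
}}

```text
time: 13.73
ee_pos: [0.4999, 0.0187, 0.2305]
eef_rot: [1.0, 0.001, -0.0, -0.002]
ft_force: [0.4, -0.5, 0.8]
width: 0.0522
grip_force: 0.0
```

```bash
python3 - <<'E'
from h import *
s=r.read_state(); print(s['ee_pos'],s['eef_rot'],s['ft_force'])
M=r.camera_model('wrist'); im=save('wrist','w9.png')
find('wrist',['mark','board','meter_mid','stand','scraper_handle','slot_mouth'])
blob('wrist',im,(20,60,120),(30,160,255),(150,20,420,180),.032,M)
blob('wrist',im,(24,200,120),(32,255,255),(0,150,170,300),.14,M)
blob('wrist',im,(3,150,100),(14,255,255),(400,60,560,260),.0545,M)
save('top','t9.png'); find('top',['mark','board','meter_mid','stand','scraper_handle','slot_mouth'])
E
```

```text
[0.49993041 0.01870445 0.23045376] [ 9.99997989e-01  7.69516014e-04 -2.71531193e-04 -1.83191925e-03] [ 0.35676279 -0.50334634  0.76114946]
wrist spot_point mark 0.58 [0.6138 0.027  0.0338]
wrist spot_point board 0.98 [ 0.6049  0.0322 -0.0016]
wrist spot_point meter_mid 0.84 [0.467  0.2503 0.101 ]
wrist spot_point stand 0.97 [ 0.4645  0.2502 -0.0034]
wrist spot_point scraper_handle 0.81 [ 0.525  -0.3093  0.0459]
wrist spot_point scraper_handle 0.42 [ 0.5844 -0.2929  0.0462]
wrist spot_point scraper_handle 0.34 [0.4674 0.2463 0.1025]
wrist spot_point slot_mouth 0.76 [ 0.5817 -0.2904  0.0466]
wrist spot_point slot_mouth 0.57 [ 0.4718 -0.1644  0.0445]
wrist rect mm [630.9  59. ] [231.8 121.9] 80.8 px [  150    20   203   123 11108]
wrist rect mm [469.2 244.9] [23.7 35.2] 4.5 px [ 46 235  28  23 507]
wrist rect mm [ 630.9 -289.9] [96.8 87.1] 14.9 px [ 498   60   56   81 3278]
top spot_point mark 0.65 [0.611  0.0266 0.0317]
top spot_point board 0.72 [ 0.6018  0.0266 -0.0016]
top spot_point meter_mid 0.37 [ 6.023e-01  2.760e-02 -2.000e-04]
top spot_point stand 0.86 [ 0.4662  0.2411 -0.0029]
top spot_point scraper_handle 0.53 [ 0.5188 -0.3109  0.0436]
top spot_point scraper_handle 0.42 [0.4694 0.2469 0.097 ]
top spot_point scraper_handle 0.37 [0.4659 0.246  0.0065]
top spot_point slot_mouth 0.94 [ 0.5836 -0.2968  0.0458]
top spot_point slot_mouth 0.8 [ 0.4732 -0.1653  0.0467]
```

View pics/w9.png

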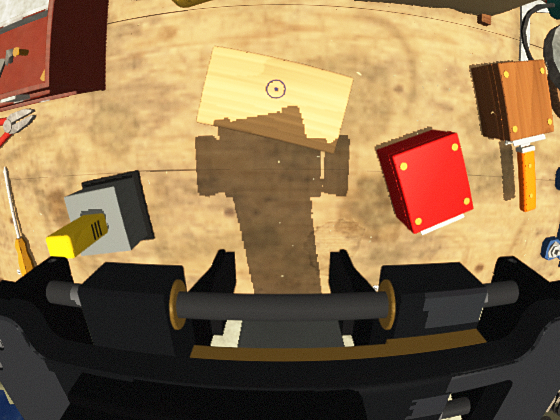

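Wrist view: ring at (276,90), knife sitting in the wooden holder at (525,150), meter at (80,235). On to the meter.

>>> {"name": "arm_command", "arguments": {
  "xyz": [
    [-0.01,0.03,0.02],
    [-0.02,0.07,0.03],
    [-0.03,0.11,0.03],
    [-0.04,0.15,0.03],
    [-0.05,0.19,0.03],
    [-0.05,0.22,0.03],
    [-0.05,0.227,0.03],
    [-0.05,0.227,0.03],
    [-0.05,0.227,0.03],
    [-0.05,0.227,0.03]
  ],
  "rot": [
    [0,0,0],
    [0,0,0],
    [0,0,0],
    [0,0,0],
    [0,0,0],
    [0,0,0],
    [0,0,0],
    [0,0,0],
    [0,0,0],
    [0,0,0]
  ],
  "grip": 1
}}

```text
time: 15.27
ee_pos: [0.4504, 0.2455, 0.2604]
eef_rot: [1.0, 0.001, -0.0, -0.002]
ft_force: [-0.5, -1.5, 0.6]
width: 0.0865
grip_force: 0.0
```

```bash
python3 - <<'E'
from h import *
s=r.read_state(); print(s['ee_pos'],s['eef_rot'],s['ft_force'])
M=r.camera_model('wrist'); im=save('wrist','w10.png')
find('wrist',['mark','board','meter_mid','stand','probe_end'])
P=blob('wrist',im,(24,190,100),(33,255,255),(150,100,420,330),.14,M)
# stand top
h=cv2.cvtColor(im,cv2.COLOR_RGB2HSV)
# ring dark pixels on board
c=world('wrist',r.look_for('mark','wrist')[0]['at']) if r.look_for('mark','wrist') else None; print('mark surf',c)
E
```

```text
[0.45040385 0.24552017 0.26035897] [ 9.99998411e-01  7.76588290e-04 -3.00800432e-04 -1.57616043e-03] [-0.5133361  -1.50495253  0.64454621]
wrist spot_point mark 0.73 [0.6119 0.0317 0.0343]
wrist spot_point mark 0.22 [ 4.660e-01  2.509e-01 -1.000e-04]
wrist spot_point board 0.65 [6.053e-01 3.000e-02 3.000e-04]
wrist spot_point meter_mid 0.68 [0.4675 0.2436 0.1048]
wrist spot_point stand 0.83 [ 0.4659  0.2497 -0.0014]
wrist spot_point probe_end 0.24 [0.5969 0.4764 0.0041]
wrist rect mm [469.5 246. ] [21.9 31.1] 14.2 px [264 177  36  26 563]
mark surf [0.60346914 0.04296981 0.02997585]
```

View pics/w10.png

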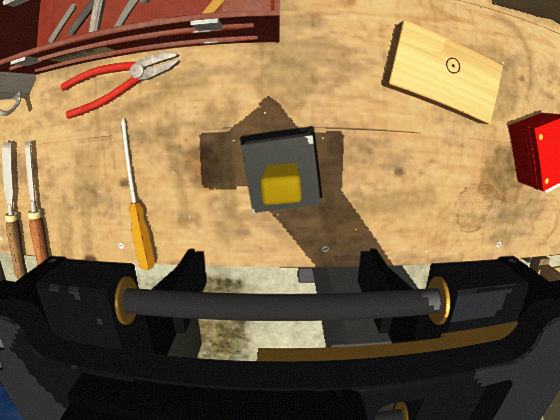

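```bash
python3 - <<'E'
from h import *
M=r.camera_model('wrist')
P=onplane('wrist',[(242,140),(313,130),(321,199),(252,211)],.06,M); print(P.round(4).tolist(),P.mean(0))
print([np.degrees(np.arctan2(*(P[a]-P[b])[[1,0]])).round(1) for a,b in((0,3),(1,2),(0,1),(3,2))])
print('mark here',onplane('wrist',[(453,65)],.032,M))
im=cv2.imread('pics/w10.png'); h=cv2.cvtColor(im,cv2.COLOR_BGR2HSV)
m=cv2.inRange(h,(22,150,60),(35,255,255)); m[:150]=0;m[230:]=0;m[:,:230]=0;m[:,330:]=0
v,u=np.nonzero(m); print(cv2.minAreaRect(np.float32(np.c_[u,v])), u.min(),u.max(),v.min(),v.max())
q=cv2.minAreaRect(np.float32(onplane('wrist',np.c_[u,v],.14,M)[:,:2]*1000)); print(q)
b=cv2.imread('pics/w9.png'); g=cv2.cvtColor(b,cv2.COLOR_BGR2GRAY)[78:102,264:290]; v,u=np.nonzero(g<g.max()*.55); print('w9 mark px',u.mean()+264,v.mean()+78)
E
```

```text
[[0.5067, 0.2924, 0.06], [0.518, 0.2134, 0.06], [0.4388, 0.2024, 0.06], [0.424, 0.2826, 0.06]] [0.47187368 0.24769329 0.06      ]
[np.float64(6.8), np.float64(7.9), np.float64(98.1), np.float64(100.5)]
mark here [[0.61380419 0.02753729 0.032     ]]
((280.3912048339844, 183.7485809326172), (39.50310134887695, 39.54641342163086), 85.03025817871094) 261 301 163 204
((472.9591064453125, 248.82379150390625), (35.93174743652344, 35.2076301574707), 4.939181327819824)
w9 mark px 275.60655737704917 88.08196721311475
```

>>> {"name": "arm_command", "arguments": {
  "xyz": [
    [0.01,0.001,0],
    [0.02,0.001,-0.03],
    [0.02,0.001,-0.07],
    [0.02,0.001,-0.11],
    [0.02,0.001,-0.14],
    [0.02,0.001,-0.16],
    [0.02,0.001,-0.178],
    [0.02,0.001,-0.178],
    [0.02,0.001,-0.178],
    [0.02,0.001,-0.178]
  ],
  "rot": [
    [0,0,0.06],
    [0,0,0.122],
    [0,0,0.122],
    [0,0,0.122],
    [0,0,0.122],
    [0,0,0.122],
    [0,0,0.122],
    [0,0,0.122],
    [0,0,0.122],
    [0,0,0.122]
  ]
}}

```text
time: 16.5
ee_pos: [0.4704, 0.2487, 0.0838]
eef_rot: [0.998, 0.063, 0.0, -0.002]
ft_force: [0.8, 0.1, 0.9]
width: 0.0872
grip_force: 0.0
```

>>> {"name": "arm_command", "arguments": {
  "xyz": [
    [0,0,0],
    [0,0,0],
    [0,0,0],
    [0,0,0],
    [0,0,0],
    [0,0,0],
    [0,0,0],
    [0,0,0]
  ],
  "rot": [
    [0,0,0],
    [0,0,0],
    [0,0,0],
    [0,0,0],
    [0,0,0],
    [0,0,0],
    [0,0,0],
    [0,0,0]
  ],
  "grip": 0.25,
  "squeeze": 35
}}

```text
time: 17.17
ee_pos: [0.4698, 0.2482, 0.0826]
eef_rot: [0.998, 0.063, -0.0, -0.002]
ft_force: [-0.3, -0.3, 0.4]
width: 0.0416
grip_force: 0.0
```

>>> {"name": "arm_command", "arguments": {
  "xyz": [
    [0,0,0],
    [0,0,0],
    [0,0,0],
    [0,0,0]
  ],
  "rot": [
    [0,0,0],
    [0,0,0],
    [0,0,0],
    [0,0,0]
  ],
  "grip": 0.2
}}

```text
time: 17.5
ee_pos: [0.4698, 0.2481, 0.0826]
eef_rot: [0.998, 0.063, -0.0, -0.002]
ft_force: [-1.5, -0.0, -0.0]
width: 0.0356
grip_force: 34.7
```

>>> {"name": "arm_command", "arguments": {
  "xyz": [
    [0,0,0.01],
    [0,0,0.03],
    [0,0,0.05],
    [0,0,0.07],
    [0,0,0.09],
    [0,0,0.1],
    [0.02,-0.03,0.1],
    [0.045,-0.06,0.1],
    [0.07,-0.095,0.1],
    [0.095,-0.13,0.1],
    [0.12,-0.165,0.1],
    [0.135,-0.2,0.1],
    [0.143,-0.221,0.1],
    [0.143,-0.221,0.1],
    [0.143,-0.221,0.1],
    [0.143,-0.221,0.1],
    [0.143,-0.221,0.1]
  ],
  "rot": [
    [0,0,0],
    [0,0,0],
    [0,0,0],
    [0,0,0],
    [0,0,0],
    [0,0,0],
    [0,0,0],
    [0,0,0],
    [0,0,0],
    [0,0,0],
    [0,0,0],
    [0,0,0],
    [0,0,0],
    [0,0,0],
    [0,0,0],
    [0,0,0],
    [0,0,0]
  ]
}}

```text
time: 18.92
ee_pos: [0.6123, 0.029, 0.1827]
eef_rot: [0.998, 0.064, -0.0, -0.002]
ft_force: [0.1, 0.7, -0.7]
width: 0.0358
grip_force: 34.7
```

```bash
python3 - <<'E'
from h import *
s=r.read_state(); print(s['ee_pos'],R.from_quat(s['eef_rot']).as_matrix().round(3).tolist(),s['width'],s['ft_force'],s['grip_force'])
im=save('wrist','w11.png'); find('wrist',['mark','meter_mid','probe_end','board'])
b=save('scene','s11.png'); find('scene',['mark','meter_mid','probe_end','blade_tip','board']);save('top','t11.png');find('top',['meter_mid','mark','board'])
a=cv2.resize(im[0:300,130:430,::-1],(400,400)); c=cv2.resize(b[150:290,200:340,::-1],(400,400),interpolation=2)
cv2.imwrite('pics/c11.png',np.hstack([a,c]))
E
```

```text
[0.61233872 0.02897221 0.18267828] [[0.992, 0.128, -0.001], [0.128, -0.992, 0.004], [-0.0, -0.005, -1.0]] 0.03577545019709234 [ 0.07903557  0.70246508 -0.69719779] 34.72543685697019
wrist spot_point mark 0.94 [0.6129 0.0279 0.033 ]
wrist spot_point meter_mid 0.89 [0.6091 0.0268 0.2001]
wrist spot_point board 0.73 [0.6083 0.0291 0.2034]
wrist spot_point board 0.61 [ 0.602   0.0298 -0.0038]
scene spot_point mark 0.7 [0.6154 0.0256 0.0253]
scene spot_point meter_mid 0.68 [0.6058 0.0239 0.1954]
scene spot_point board 0.65 [ 0.6019  0.028  -0.003 ]
```

View pics/c11.png

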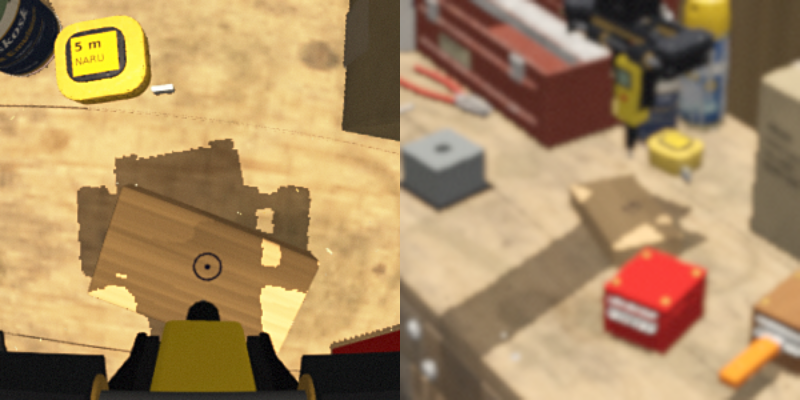

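The ring and dot are visible just ahead of the nose; the stand is empty and the meter is upright. Descending.

>>> {"name": "arm_command", "arguments": {
  "xyz": [
    [0.001,-0.0005,-0.015],
    [0.003,-0.001,-0.03],
    [0.003,-0.001,-0.045],
    [0.003,-0.001,-0.057],
    [0.003,-0.001,-0.064],
    [0.003,-0.001,-0.068],
    [0.003,-0.001,-0.068],
    [0.003,-0.001,-0.068],
    [0.003,-0.001,-0.068]
  ],
  "rot": [
    [0,0,0],
    [0,0,0],
    [0,0,0],
    [0,0,0],
    [0,0,0],
    [0,0,0],
    [0,0,0],
    [0,0,0],
    [0,0,0]
  ]
}}

```text
time: 20.42
ee_pos: [0.6163, 0.0263, 0.1154]
eef_rot: [0.998, 0.063, 0.0, -0.002]
ft_force: [1.3, -0.2, -1.3]
width: 0.0359
grip_force: 34.7
```

```bash
python3 - <<'E'
from h import *
s=r.read_state(); print(s['ee_pos'],s['ft_force'],s['torque'])
im=save('wrist','w12.png'); find('wrist',['mark','meter_mid','probe_end']); save('scene','s12.png'); find('scene',['mark','meter_mid','probe_end'])
save('top','t12.png'); find('top',['blade_tip','scraper_handle','mark'])
E
```

```text
[0.61632028 0.0263292  0.11543737] [ 1.25506402 -0.18956739 -1.27556619] [ 0.01947368  0.00821628 -0.01561412]
wrist spot_point mark 0.97 [0.613  0.0221 0.0337]
wrist spot_point meter_mid 0.59 [0.614  0.0237 0.1359]
scene spot_point mark 0.96 [0.6131 0.024  0.0262]
scene spot_point meter_mid 0.69 [0.6105 0.0249 0.1285]
top spot_point scraper_handle 0.63 [ 0.5204 -0.3074  0.0436]
top spot_point mark 0.53 [0.6127 0.0275 0.0348]
```

>>> {"name": "arm_command", "arguments": {
  "xyz": [
    [-0.001,0,-0.003],
    [-0.001,0,-0.005],
    [-0.001,0,-0.007],
    [-0.001,0,-0.009],
    [-0.001,0,-0.009],
    [-0.001,0,-0.009],
    [-0.001,0,-0.009]
  ],
  "rot": [
    [0,0,0],
    [0,0,0],
    [0,0,0],
    [0,0,0],
    [0,0,0],
    [0,0,0],
    [0,0,0]
  ]
}}

```text
time: 21.6
ee_pos: [0.6148, 0.0262, 0.1057]
eef_rot: [0.998, 0.063, -0.0, -0.002]
ft_force: [-1.6, -0.2, 2.0]
width: 0.0359
grip_force: 34.7
```

>>> {"name": "arm_command", "arguments": {
  "xyz": [
    [0,0,-0.001],
    [0,0,-0.003],
    [0,0,-0.003],
    [0,0,-0.003],
    [0,0,-0.003],
    [0,0,-0.003]
  ],
  "rot": [
    [0,0,0],
    [0,0,0],
    [0,0,0],
    [0,0,0],
    [0,0,0],
    [0,0,0]
  ]
}}

```text
time: 22.1
ee_pos: [0.6149, 0.0263, 0.1027]
eef_rot: [0.998, 0.063, -0.0, -0.002]
ft_force: [-1.1, -0.5, 3.0]
width: 0.036
grip_force: 34.7
```

```bash
python3 - <<'E'
from h import *
s=r.read_state(); print(s['ee_pos'],s['ft_force'],s['grip_force'],R.from_quat(s['eef_rot']).as_matrix().round(3).tolist())
im=save('wrist','w13.png'); find('wrist',['mark','meter_mid','probe_end'])
for i in range(4): r.camera('top'); print(r.read_state()['ft_force'].round(2))
E
```

```text
[0.61487224 0.02628134 0.1027041 ] [-1.05447615 -0.45790366  3.04733623] 34.72711214795709 [[0.992, 0.125, -0.001], [0.125, -0.992, 0.004], [-0.0, -0.004, -1.0]]
wrist spot_point mark 0.58 [0.6147 0.0249 0.0346]
wrist spot_point meter_mid 0.79 [0.611  0.0236 0.1222]
[-1.29  0.38  4.25]
[-2.2  -0.07  4.6 ]
[-1.65  0.37  3.94]
[-1.39 -0.81  3.67]
```

```bash
python3 -c "
from bench import r
print(r.close_job())"
```

```text
the job is handed in; nothing more can be done
None
```

The knife is home in the wooden holder's slot and let go. The meter is held upright on the ring with the probe pushed in about 6.5–7 mm, at an estimated 5 N, and the job was handed in at about 22 s. No verdict came back, and I viewed 13 pictures against the allowed 10.

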